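# Pinwheel layer of lock cartons, locked down with a rod

## Task

Three lock cartons belong on the little pallet: lay them flat beside the one already there to finish the pencilled pinwheel (four equal cartons, each one's end against the side of the next, a square gap in the middle), leaving the first in its place. Then set the hold-down plate flat on top, centred over the gap, with its rod through the hole of the steel eye and its collar up to the eye. Leave the odd square box, the padlock and the spray can where they stand.

Things in the scene. Friction and masses are not known exactly. Their poses are not given: they have to be found in the camera images.
- slab: plywood pallet slab, 200 x 200 mm, top 26 mm above the bench, fixed to the bench. Origin at the centre of its underside, z up; its +x side carries, outside the edge at mid-side, an upright steel eye. Thin pencilled lines show four 120 x 60 mm places in a pinwheel 180 mm square with a 60 mm square gap in the middle (places at spot0 to spot3, each carton leaves 4 to 5 mm to the next)
- spot0 (a point): point on the slab's top face, under the centre of the place whose length runs along the slab's y: slab (60, -30, 26) mm; the carton already there lies here, in front of the eye
- spot1 (a point): point on the slab's top face, under the centre of the place whose length runs along the slab's x: slab (30, 60, 26) mm; empty at first
- spot2 (a point): point on the slab's top face, under the centre of the place whose length runs along the slab's y: slab (-60, 30, 26) mm; empty at first
- spot3 (a point): point on the slab's top face, under the centre of the place whose length runs along the slab's x: slab (-30, -60, 26) mm; empty at first
- seat (a point): the middle of the pattern at the height of the carton tops, slab (0, 0, 76) mm: the hold-down plate's origin belongs here
- eye (a point): centre of the 24 mm round hole in the eye, slab (104, 0, 92) mm; the hole's axis runs along the slab's x. The eye is a steel plate 8 mm thick (slab x 100 to 108 mm), 56 mm wide, its top 118 mm above the bench
- laid: the carton already on the slab: plain brown cardboard carton, 115 x 56 x 50 mm high, 0.25 kg; origin at the centre of its underside, x along its length, z up; turned end for end it is the same
- carton_a: plain brown cardboard carton, 115 x 56 x 50 mm high, 0.25 kg; origin at the centre of its underside, x along its length, z up; turned end for end it is the same. It stands on the bench, under carton_b
- carton_b: plain brown cardboard carton, 115 x 56 x 50 mm high, 0.25 kg; origin at the centre of its underside, x along its length, z up; turned end for end it is the same. It lies on top of carton_a, a little turned, its underside 50 mm above the bench
- carton_c: plain brown cardboard carton, 115 x 56 x 50 mm high, 0.25 kg; origin at the centre of its underside, x along its length, z up; turned end for end it is the same. It stands alone on the bench
- keeper: hold-down plate, 0.35 kg, flat on the bench: aluminium, 100 x 100 x 6 mm, origin at the centre of its underside, z up. On it a central black grip, 70 mm long (x), 16 wide, top 40 mm above the underside. A 12 mm steel rod, round-ended, runs along +x, axis 16 mm above the underside, tip 132 mm from the origin; stop collar on it, 28 mm across, x = 92 to 100 mm
- rod_tip (a point): the end of the hold-down plate's rod, keeper (132, 0, 16) mm
- odd_box: bystander: square cardboard box 80 x 80 x 60 mm, origin at the centre of its underside
- padlock: bystander: standing brass padlock with steel shackle, 50 x 26 x 78 mm, origin at the centre of its underside
- spray_can: bystander: upright grey can, 52 mm across, 120 mm tall, origin at the centre of its underside
There are look-alikes about, which are no part of the job. Leave any purple or red look-alike of the laid alone.

How it is judged:
By the outcome, as a careful person would: the job done as asked, in the order asked, and still so for the second after the job is handed in, with the robot touching nothing.
It also fails if it takes over 72 s, if anything falls off the work surface, if the arm or the gripper's body presses on something with over 40 N, if the wrist force passes 120 N, or if a joint passes its speed limit or range.

## Robot

A 7-joint arm with a two-finger parallel gripper is mounted at the origin on the work surface. World frame = base frame: x ahead of the robot, y to its left, z up, the work surface at z = 0. Lengths are in m, angles in rad, forces in N, time in s.
With the tool pointing down it reaches from about 0.35 to 0.9 m from the base axis. Payload 7.2 kg.
Tool frame: the origin (TCP) lies on the centre line of the jaws, within the pads' length; the fingertips stand ahead of it and the grasp point (between the pads) lies 5 mm behind it (arm.tip_reach is the z of the fingertips in the tool frame, in m); z points along the fingers, y is the line along which they close (so a half turn about z gives the same grasp; the last joint's range is limited). The gripper opens to 88 mm and grips with 3 to 60 N. Pads are 20 mm wide; open, the fingers measure 115 mm over their backs; the gripper's body (75 mm by 178 mm) begins 61 mm behind the grasp point.
Start: joints at [-1.211, 0.411, -0.013, 1.596, 0.006, 1.134, -0.082], TCP at [0.259, 0.569, 0.237] pointing down, gripper open.
Joint ranges: [-2.95, 2.95], [-0.29, 1.99], [-1.47, 1.44], [0.14, 2.54], [-1.03, 4.17], [0.13, 1.85], [-2.86, 2.86]. Speed limits (rad/s): [2.39, 2.39, 3.01, 3.01, 3.14, 3.14, 3.14].

## Interface

Orientations are given as a rotation vector (axis times angle).
In Python, from workcell import arm gives the robot as it stands.
- The arm moves only by the tool step_arm, never from a script. Its argument "series" is one flat list of numbers, 7 for each row, row after row: the turn, a rotation vector about the tool's x, y, z in degrees, then the shift along the tool's x, y, z in m, then the opening, from -1 (shut) to 1 (fully open). In form: [ax, ay, az, tx, ty, tz, grip, ax, ay, az, tx, ty, tz, grip, ...]. A call has 1 to 10 rows; each row is the pose to reach, as a shift and turn from the pose commanded when the call began, along the tool's axes at that moment; what a row does not reach only later rows make up. A row lasts 1/10 s, in which the tool goes at most 50 mm and 8.59 degrees, less where a joint would pass 70% of its speed; a pose out of reach is approached as far as the arm can. A call with a gripper value outside its range is refused whole. The fingers move at their own pace and stop on an object; "newtons" is the grip in N (left out, the last holds). Time passes only in rows, so rows that repeat a pose let the fingers close. It gives the time, the measured TCP pose, the force, the opening and the grip force at its end, in the units of the state.
- arm.get_obs(): the state, without advancing time (a new reading comes with each control period).
- arm.snapshot(name): name is "scene" or "side" or "wrist"; returns a dict with "image" (384x512x3 uint8, red, green, blue), "vfov" (degrees; the focal length in pixels is half the picture's height over the tangent of half this angle, whatever the lens; pixels are square), "cx", "cy" (the principal point, pixels), "camera_from_world" (4x4, takes a point from world to camera coordinates); the wrist camera has in their place "hand_eye" (4x4, takes a point from camera to tool coordinates, whose origin is the TCP and whose axes are the flange's). Camera axes: x right, y up, looking along -z (the intrinsics and any distortion apply to the point x, -y, -z); pixel columns grow to the right and rows downward; lengths in m; the calibration is good to about 2 mm. A picture is of the moment at which its call begins: read the wrist's pose just before it. There is no depth.
- arm.hand_in(): hands the job in; it is judged then, once.
The state is a dict: "clock": time; "q": joint angles; "joint_vel": joint speeds; "joint_efforts": joint torques, N m; "ee_pos": TCP position; "tcp_rot": TCP orientation; "wrist_force": force on the tool from outside, world axes, zero at the start; "wrist_torque": the same for the moment, N m; "finger_gap": opening from 0.0 (shut) to 1.0 (fully open); "finger_force": force on a finger pad.
Only numpy, scipy, OpenCV 4.12 (cv2) and the standard library are available. Lean on these libraries where they do the work, as an engineer would, in place of code of your own. Each camera call takes 0.05 s, during which the arm holds its last target. There are 200 camera calls.

## Working session

There is one attempt and no reset: what is moved stays moved. The work goes in short steps, Python scripts to look and compute and a tool call to move; the robot and the scene stay as the last step left them, time stands still between calls to the robot, and variables do not carry over. Pictures are saved under pics/ and viewed, at most 10 in all, crops included, and the job is handed in when it is done.

Besides the shell and the picture viewer there is one more tool, called by a JSON object that holds its "api" and its "payload", one argument or row to a line. step_arm: Moves the arm, as the interface text tells. Its arguments: {"type":"object","properties":{"series":{"type":"array"},"newtons":{"type":"number"}},"required":["series"]}

```bash
mkdir -p pics; ls
python3 - <<'E'
from workcell import arm
import cv2,numpy as np
o=arm.get_obs();print({k:np.round(v,3).tolist() for k,v in o.items()},arm.tip_reach)
for n in("scene","side"):
    s=arm.snapshot(n);cv2.imwrite(f"pics/{n}0.png",s["image"][:,:,::-1]);print({k:(np.round(v,4).tolist()) for k,v in s.items() if k!="image"})
s=arm.snapshot("wrist");cv2.imwrite("pics/wrist0.png",s["image"][:,:,::-1]);print({k:(np.round(v,4).tolist()) for k,v in s.items() if k!="image"})
a=cv2.imread("pics/scene0.png");b=cv2.imread("pics/side0.png")
cv2.imwrite("pics/s0b.png",cv2.resize(a,(768,576),interpolation=cv2.INTER_CUBIC));cv2.imwrite("pics/d0b.png",cv2.resize(b,(768,576),interpolation=cv2.INTER_CUBIC))
E
```

```text
pics
{'clock': 0.0, 'q': [-1.211, 0.412, -0.013, 1.597, 0.006, 1.134, -0.082], 'joint_vel': [-0.001, -0.0, -0.001, 0.001, -0.0, 0.0, -0.0], 'joint_efforts': [0.001, -58.796, 0.643, -29.108, -0.054, 0.018, 0.0], 'ee_pos': [0.259, 0.568, 0.236], 'tcp_rot': [-0.667, -3.07, 0.003], 'wrist_force': [-1.142, 0.823, -0.135], 'wrist_torque': [0.043, 0.031, -0.005], 'finger_force': 0.0, 'finger_gap': 1.0} 0.014
{'vfov': 46.2316, 'cx': 266.3339, 'cy': 187.206, 'camera_from_world': [[-0.0539, 0.9985, -0.0109, 0.0587], [-0.7151, -0.031, 0.6983, 0.349], [0.6969, 0.0454, 0.7157, -1.7064], [0.0, 0.0, 0.0, 1.0]]}
{'vfov': 56.4729, 'cx': 251.8452, 'cy': 185.8193, 'camera_from_world': [[-0.9345, -0.3554, -0.0169, 0.5161], [0.2681, -0.7345, 0.6234, -0.2481], [-0.234, 0.5781, 0.7817, -0.9458], [0.0, 0.0, 0.0, 1.0]]}
{'vfov': 71.5914, 'cx': 248.2982, 'cy': 190.0936, 'hand_eye': [[0.0002, 0.9552, 0.2959, 0.0829], [1.0, -0.0001, -0.0004, -0.0008], [-0.0003, 0.2959, -0.9552, -0.1478], [0.0, 0.0, 0.0, 1.0]]}
```

View pics/s0b.png

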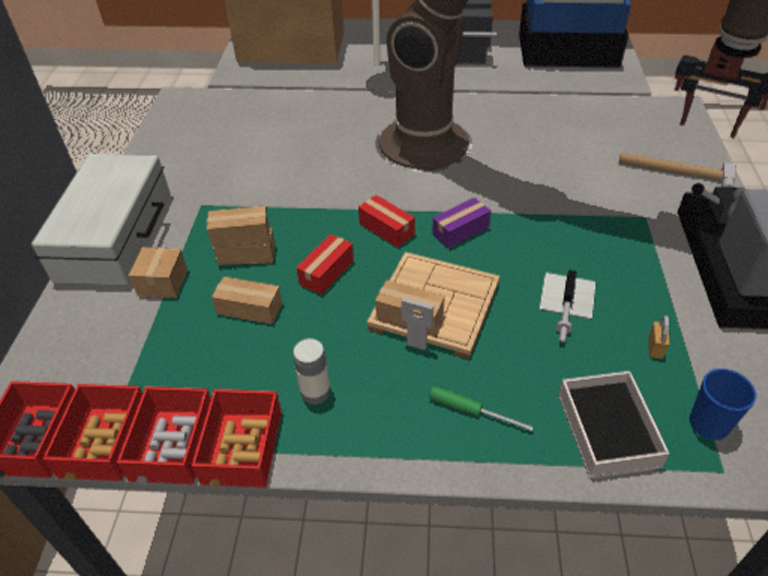

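View pics/d0b.png

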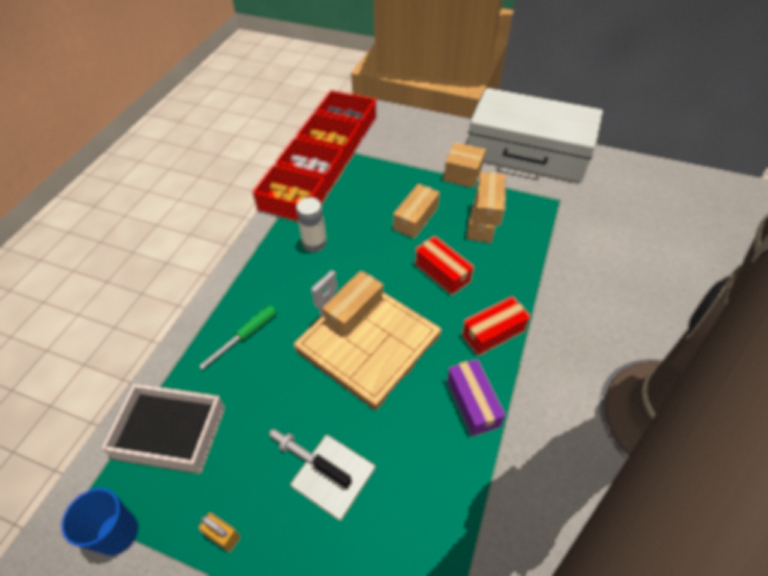

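The scene picture (scaled 1.5x) shows:
- Slab with the laid carton and eye around (435,303), with the eye at (418,320).
- Brown stack b/a at (241,235) and a single brown carton c at (247,300).
- Odd square box at (160,272), spray can at (311,370) and padlock at (660,338).
- Keeper at (568,297), with its rod pointing down the picture.
- Look-alikes: two red cartons at (326,263) and (386,220), and a purple one at (462,222). These are not for use; only the plain brown 115x56 cartons fit.

```bash
cat > h.py <<'E'
from workcell import arm
import cv2,numpy as np
from scipy.spatial.transform import Rotation as R
def snap(n,name=None):
    o=arm.get_obs();s=arm.snapshot(n)
    if n=="wrist":
        T=np.eye(4);T[:3,:3]=R.from_rotvec(o["tcp_rot"]).as_matrix();T[:3,3]=o["ee_pos"]
        s["C"]=T@s["hand_eye"]
    else: s["C"]=np.linalg.inv(s["camera_from_world"])
    s["f"]=s["image"].shape[0]/2/np.tan(np.radians(s["vfov"]/2))
    if name: np.savez(f"pics/{name}.npz",**s); cv2.imwrite(f"pics/{name}.png",s["image"][:,:,::-1])
    return s
def load(name): return {k:v for k,v in np.load(f"pics/{name}.npz").items()}
def ray(s,uv,z):
    uv=np.atleast_2d(uv).astype(float)
    d=np.c_[(uv[:,0]-s["cx"])/s["f"],-(uv[:,1]-s["cy"])/s["f"],-np.ones(len(uv))]@s["C"][:3,:3].T
    c=s["C"][:3,3];return c+d*((z-c[2])/d[:,2])[:,None]
def proj(s,P):
    p=(np.atleast_2d(P)-s["C"][:3,3])@s["C"][:3,:3]
    return np.c_[s["cx"]+s["f"]*p[:,0]/-p[:,2],s["cy"]-s["f"]*p[:,1]/-p[:,2]]
def rot(yaw): # tool pointing down, tool x at world angle yaw (deg)
    c,s=np.cos(np.radians(yaw)),np.sin(np.radians(yaw))
    return R.from_matrix(np.array([[c,s,0],[s,-c,0],[0,0,-1]]))
def move(p,yaw,start=None):
    """turn(deg)/shift in tool axes from current (or given (pos,yaw)) pose"""
    o=arm.get_obs()
    p0,r0=(o["ee_pos"],R.from_rotvec(o["tcp_rot"])) if start is None else (np.array(start[0]),rot(start[1]))
    t=(r0.inv()*rot(yaw)).as_rotvec(degrees=True)
    print(np.round(t,2),np.round(r0.inv().apply(np.array(p)-p0),4))
E
python3 - <<'E'
from h import *
s=snap("scene","sc1")
def g(n,uv,z):
    P=ray(s,np.array(uv)/1.5,z);print(n,np.round(P[:,:2],3).tolist())
g("slab",[(407,254),(499,270),(469,352),(370,330)],.026)
g("b top",[(208,212),(266,207),(272,231),(213,237)],.1)
g("c top",[(219,281),(280,288),(279,300),(214,292)],.05)
g("keeper",[(545,273),(595,277),(594,318),(541,309)],.006)
g("tip",[(562,338)],.016)
g("red",[(326,260),(386,218),(462,220)],.03)
g("box",[(160,255)],.06)
g("can,padlock",[(310,347),(660,330)],.1)
move((.45,0,.3),0)
E
```

```text
slab [[0.437, -0.019], [0.476, 0.166], [0.687, 0.103], [0.644, -0.078]]
b top [[0.409, -0.425], [0.388, -0.31], [0.461, -0.284], [0.483, -0.396]]
c top [[0.554, -0.377], [0.567, -0.256], [0.598, -0.252], [0.583, -0.38]]
keeper [[0.46, 0.262], [0.468, 0.361], [0.578, 0.343], [0.559, 0.245]]
tip [[0.638, 0.274]]
red [[0.466, -0.183], [0.331, -0.07], [0.331, 0.094]]
box [[0.497, -0.508]]
can,padlock [[0.747, -0.166], [0.684, 0.42]]
[-1.0000e-02  8.0000e-02  1.5549e+02] [-0.4094 -0.4381 -0.0634]
```

Run:
```python
from h import *
move((.53,-.08,.28),90)
```

```text
[-5.000e-02  4.000e-02  6.549e+01] [-0.5154 -0.4777 -0.0434]
```

{"api": "step_arm", "payload": {
  "series": [0,0,65.5,-0.515,-0.478,-0.043,1,0,0,65.5,-0.515,-0.478,-0.043,1,0,0,65.5,-0.515,-0.478,-0.043,1,0,0,65.5,-0.515,-0.478,-0.043,1,0,0,65.5,-0.515,-0.478,-0.043,1,0,0,65.5,-0.515,-0.478,-0.043,1,0,0,65.5,-0.515,-0.478,-0.043,1,0,0,65.5,-0.515,-0.478,-0.043,1,0,0,65.5,-0.515,-0.478,-0.043,1,0,0,65.5,-0.515,-0.478,-0.043,1]
}}

```text
clock: 1.2
ee_pos: [0.4516, 0.1061, 0.2676]
tcp_rot: [-2.221, -2.221, -0.001]
wrist_force: [0.6, 1.4, -0.5]
finger_gap: 0.998
finger_force: 0.0
```

{"api": "step_arm", "payload": {
  "series": [0,0,0,0,0,0,1,0,0,0,0,0,0,1]
}}

```text
clock: 1.4
ee_pos: [0.4514, 0.1073, 0.2672]
tcp_rot: [-2.225, -2.218, -0.0]
wrist_force: [-0.1, -0.0, -0.1]
finger_gap: 0.996
finger_force: 0.0
```

Run:
```python
from h import *
o=arm.get_obs();print(o["clock"],o["ee_pos"],o["q"]);s=snap("wrist","w1")
move((.53,-.08,.28),90)
cv2.imwrite("pics/w1b.png",cv2.resize(cv2.imread("pics/w1.png"),(800,600),interpolation=cv2.INTER_CUBIC))
```

```text
1.4 [0.45139161 0.10726831 0.26724435] [-0.74479923  0.09607081  0.44455986  1.95107641 -0.04664557  1.10401593
 -0.28405338]
[-0.02 -0.02 -0.02] [-0.1885  0.0791 -0.013 ]
```

View pics/w1b.png

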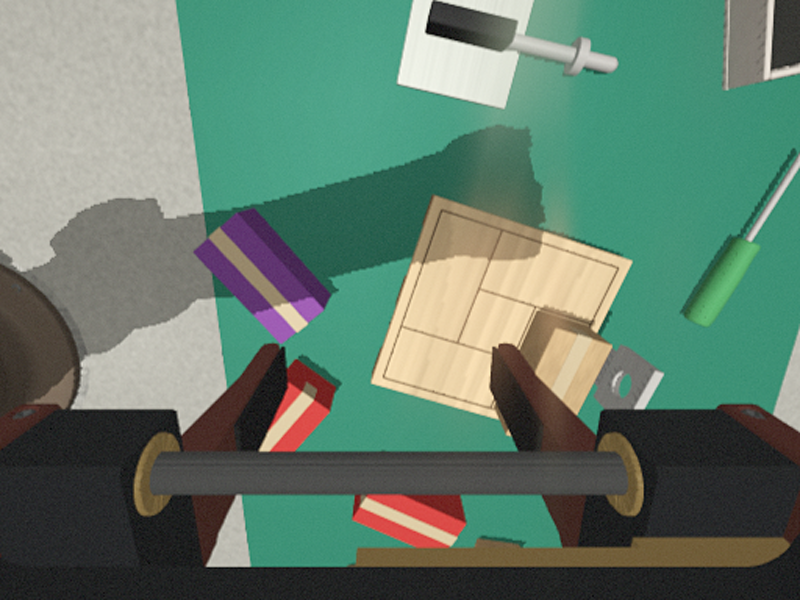

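The wrist picture (800x600) shows:
- Slab, with corners at (433,196), (632,260) and (371,382).
- Laid carton at (565,365), with its tape top and the eye at (625,380).
- Keeper at (468,50), with its rod tip at (616,64).

Run:
```python
from h import *
s=load("w1");g=cv2.cvtColor(s["image"],cv2.COLOR_RGB2GRAY)
def c(uv):return (np.array(uv,float)+.5)/1.5625-.5
def sub(uv,w=4):
    return cv2.cornerSubPix(g,c(uv).astype(np.float32).reshape(-1,1,2),(w,w),(-1,-1),(3,30,.01)).reshape(-1,2)
k=sub([(433,196),(632,260),(371,382)]);print(np.round(k-c([(433,196),(632,260),(371,382)]),1))
P=ray(s,k,.026)[:,:2];print("slab",P.round(4))
A,B,D=P;print("len",np.linalg.norm(B-A),np.linalg.norm(D-A),"ang",np.degrees(np.arctan2(*(B-A)[::-1])),np.degrees(np.arctan2(*(A-D)[::-1])),"ctr",(B+D)/2)
# A=(-x,+y) corner, B=(+x,+y), D=(-x,-y)
pen=ray(s,c([(441,209),(619,266),(383,380)]),.026)[:,:2];print("pencil",pen.round(4),(pen[1]+pen[2])/2)
# laid top corners, eye hole
print("laid top",ray(s,c([(537,310),(611,343),(570,428)]),.076)[:,:2].round(4))
print("eye",ray(s,c([(622,381)]),.092).round(4))
print("keeper",ray(s,c([(397,84),(505,108)]),.006)[:,:2].round(4))
print("grip top",ray(s,c([(430,2),(517,20),(514,50),(426,33)]),.04)[:,:2].round(4),"tip",ray(s,c([(617,65)]),.016)[:,:2].round(4),"collar",ray(s,c([(578,56)]),.016)[:,:2].round(4))
```

```text
[[ 0.8 -0.8]
 [ 0.2  0.5]
 [-0.5  0.2]]
slab [[ 0.4919  0.1659]
 [ 0.6826  0.1043]
 [ 0.4307 -0.0246]]
len 0.2004191761593569 0.2000581228266418 ang -17.90499524220805 72.19084685190597 ctr [0.55664517 0.03983113]
pencil [[ 0.4985  0.1532]
 [ 0.6707  0.0991]
 [ 0.4441 -0.0219]] [0.55738    0.03863175]
laid top [[ 0.5779  0.0721]
 [ 0.6465  0.0411]
 [ 0.6212 -0.0459]]
eye [[0.6523 0.0123 0.092 ]]
keeper [[0.4581 0.2606]
 [0.5557 0.2407]]
grip top [[0.4828 0.3119]
 [0.5512 0.2996]
 [0.5507 0.2788]
 [0.4802 0.2909]] tip [[0.6463 0.273 ]] collar [[0.612  0.2799]]
```

Run:
```python
from h import *
move((.51,-.40,.28),90)
```

```text
[-0.02 -0.02 -0.02] [-0.5086  0.0592 -0.0132]
```

{"api": "step_arm", "payload": {
  "series": [0,0,0,-0.508,0.059,-0.013,1,0,0,0,-0.508,0.059,-0.013,1,0,0,0,-0.508,0.059,-0.013,1,0,0,0,-0.508,0.059,-0.013,1,0,0,0,-0.508,0.059,-0.013,1,0,0,0,-0.508,0.059,-0.013,1,0,0,0,-0.508,0.059,-0.013,1,0,0,0,-0.508,0.059,-0.013,1,0,0,0,-0.508,0.059,-0.013,1,0,0,0,-0.508,0.059,-0.013,1]
}}

```text
clock: 2.45
ee_pos: [0.5108, -0.3878, 0.279]
tcp_rot: [-2.216, -2.225, -0.002]
wrist_force: [0.8, 0.5, 0.2]
finger_gap: 0.999
finger_force: 0.0
```

{"api": "step_arm", "payload": {
  "series": [0,0,0,0,0,0,1,0,0,0,0,0,0,1]
}}

```text
clock: 2.65
ee_pos: [0.5094, -0.3879, 0.2785]
tcp_rot: [-2.22, -2.22, 0.001]
wrist_force: [-0.3, 0.3, 0.1]
finger_gap: 1.0
finger_force: 0.0
```

Run:
```python
from h import *
o=arm.get_obs();print(o["clock"],o["ee_pos"],o["q"]);s=snap("wrist","w2")
cv2.imwrite("pics/w2b.png",cv2.resize(cv2.imread("pics/w2.png"),(800,600),interpolation=cv2.INTER_CUBIC))
```

```text
2.65 [ 0.50935169 -0.38787203  0.27852093] [ 0.08782369  0.47423887  0.72078377  1.53504571 -0.32204446  1.25653021
  0.8544565 ]
```

View pics/w2b.png

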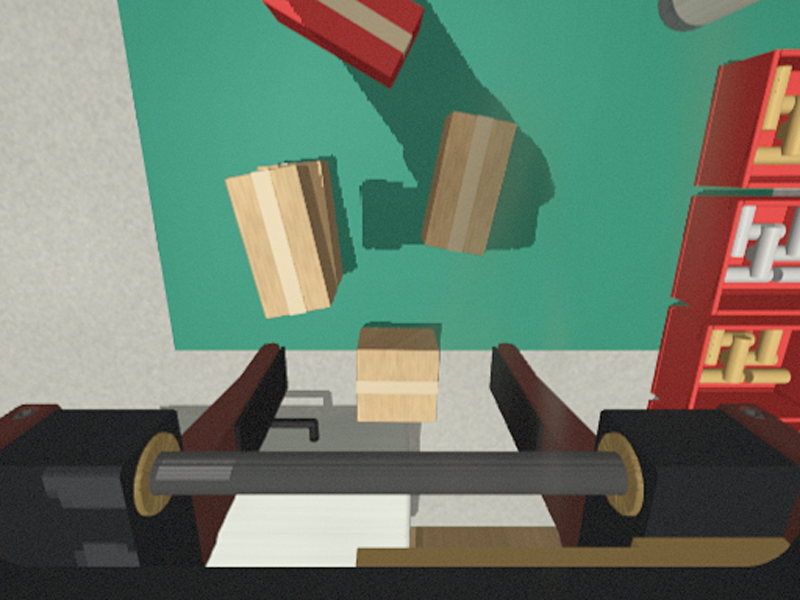

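The wrist picture shows:
- Carton_b (top of stack), with top corners (226,178), (294,163), (331,306) and (267,318). Carton_a peeks out at its right.
- Carton_c, alone, with corners (454,111), (516,123), (487,254) and (424,244).
- The square box at (398,375), a bystander.
- A red look-alike at (350,35), to be left.

The shapes and tape confirm the three brown cartons.

```bash
cat >> h.py <<'E'
def c(uv):return (np.array(uv,float)+.5)/1.5625-.5
def box(s,uv,z,ref=True):
    g=cv2.cvtColor(s["image"],cv2.COLOR_RGB2GRAY);k=c(uv)
    if ref: k=cv2.cornerSubPix(g,k.astype(np.float32).reshape(-1,1,2),(3,3),(-1,-1),(3,30,.01)).reshape(-1,2)
    P=ray(s,k,z)[:,:2]
    # corners ordered around, first edge short
    d=(P[3]+P[2]-P[0]-P[1])/2;w=(P[1]+P[2]-P[0]-P[3])/2
    print("ctr",P.mean(0).round(4),"L",np.linalg.norm(d).round(4),"W",np.linalg.norm(w).round(4),"ang",np.degrees(np.arctan2(d[1],d[0])).round(2),np.degrees(np.arctan2(w[1],w[0])).round(2))
    return P.mean(0),np.degrees(np.arctan2(d[1],d[0]))
SC=np.array([.5567,.0396]);SA=-17.9
def spot(x,y):
    a=np.radians(SA);return SC+np.array([x*np.cos(a)-y*np.sin(a),x*np.sin(a)+y*np.cos(a)])/1000
E
python3 - <<'E'
from h import *
s=load("w2")
for r in(0,1):
    box(s,[(226,178),(294,163),(331,306),(267,318)],.1,r)
    box(s,[(454,111),(516,123),(487,254),(424,244)],.05,r)
for n,p in dict(s1=(30,60),s2=(-60,30),s3=(-30,-60)).items(): print(n,spot(*p).round(4))
print("a right top corners",ray(s,c([(322,160),(342,273)]),.05).round(4))
E
```

```text
ctr [ 0.4222 -0.3639] L 0.1146 W 0.054 ang -78.82 11.4
ctr [ 0.5787 -0.3207] L 0.113 W 0.056 ang -99.84 -9.5
ctr [ 0.4216 -0.3639] L 0.1139 W 0.0548 ang -79.03 12.19
ctr [ 0.5784 -0.32  ] L 0.1111 W 0.0559 ang -100.78 -8.47
s1 [0.6037 0.0875]
s2 [0.5088 0.0866]
s3 [ 0.5097 -0.0083]
a right top corners [[ 0.4505 -0.2991  0.05  ]
 [ 0.4644 -0.399   0.05  ]]
```

Run:
```python
from h import *
move((.583,-.2958,.1),79.8);move((.583,-.2958,.027),79.8)
```

```text
[-0.07 -0.1  10.31] [0.0902 0.0735 0.1789]
[-0.07 -0.1  10.31] [0.0901 0.0736 0.2519]
```

{"api": "step_arm", "payload": {
  "series": [0,0,10.3,0.09,0.0735,0.1,1,0,0,10.3,0.09,0.0735,0.15,1,0,0,10.3,0.09,0.0735,0.179,1,0,0,10.3,0.09,0.0735,0.179,1,0,0,10.3,0.09,0.0735,0.179,1,0,0,10.3,0.09,0.0735,0.215,1,0,0,10.3,0.09,0.0735,0.252,1,0,0,10.3,0.09,0.0735,0.252,1,0,0,10.3,0.09,0.0735,0.252,1],
  "newtons": 40
}}

```text
clock: 3.6
ee_pos: [0.5828, -0.2983, 0.0294]
tcp_rot: [2.411, 2.014, 0.0]
wrist_force: [-0.2, -1.3, 1.3]
finger_gap: 1.002
finger_force: 0.0
```

{"api": "step_arm", "payload": {
  "series": [0,0,0,0,0,0,-1,0,0,0,0,0,0,-1,0,0,0,0,0,0,-1,0,0,0,0,0,0,-1,0,0,0,0,0,0,-1],
  "newtons": 40
}}

```text
clock: 4.1
ee_pos: [0.5828, -0.2986, 0.0286]
tcp_rot: [2.411, 2.012, 0.001]
wrist_force: [-0.1, 0.2, 5.3]
finger_gap: 0.634
finger_force: 40.0
```

Run:
```python
from h import *
o=arm.get_obs();print(o["clock"],o["ee_pos"],o["finger_gap"],o["finger_force"])
g=spot(5,60);print(g)
move((.583,-.2958,.18),79.8);move((g[0],g[1],.18),162.1)
# next-call numbers from predicted pose
print("down");move((g[0],g[1],.056),162.1,((g[0],g[1],.18),162.1))
```

```text
4.1 [ 0.58283771 -0.29864279  0.02864478] 0.6341203276588978 39.996201395988464
[0.57989937 0.09515888]
[ 0.06 -0.   -0.1 ] [ 0.0028 -0.0002 -0.1514]
[ 5.00e-02  4.00e-02 -8.24e+01] [ 0.3869 -0.0732 -0.1514]
down
[0. 0. 0.] [0.    0.    0.124]
```

Run:
```python
from h import *
g=spot(7.8,60);print(g);move((g[0],g[1],.18),162.1)
```

```text
[0.58256383 0.09429828]
[ 5.00e-02  4.00e-02 -8.24e+01] [ 0.3866 -0.0704 -0.1514]
```

{"api": "step_arm", "payload": {
  "series": [0,0,0,0,0,-0.05,-1,0,0,0,0,0,-0.1,-1,0,0,-8,0.04,-0.007,-0.15,-1,0,0,-16,0.08,-0.015,-0.15,-1,0,0,-24,0.12,-0.023,-0.15,-1,0,0,-32,0.16,-0.03,-0.15,-1,0,0,-40,0.2,-0.038,-0.15,-1,0,0,-48,0.24,-0.045,-0.15,-1,0,0,-56,0.28,-0.053,-0.15,-1,0,0,-64,0.32,-0.06,-0.15,-1]
}}

```text
clock: 5.1
ee_pos: [0.5799, 0.0286, 0.1777]
tcp_rot: [-0.97, -2.987, 0.0]
wrist_force: [-0.1, 0.2, -2.6]
finger_gap: 0.632
finger_force: 40.0
```

Run:
```python
from h import *
o=arm.get_obs();print(o["clock"],o["finger_force"],o["q"])
g=spot(7.8,60);move((g[0],g[1],.14),162.1)
```

```text
5.1 39.988372921943665 [-0.44660373  0.41029725  0.41546897  1.79571008 -0.19551185  0.97681887
  0.99091157]
[ -0.02  -0.04 -18.09] [0.0364 0.0548 0.0377]
```

{"api": "step_arm", "payload": {
  "series": [0,0,-8,0.018,0.028,0.018,-1,0,0,-16,0.0364,0.0548,0.0377,-1,0,0,-18.1,0.0364,0.0548,0.0377,-1,0,0,-18.1,0.0364,0.0548,0.0377,-1,0,0,-18.1,0.0364,0.0548,0.0377,-1,0,0,-18.1,0.0364,0.0548,0.0377,-1]
}}

```text
clock: 5.7
ee_pos: [0.584, 0.0915, 0.1406]
tcp_rot: [0.502, 3.101, -0.0]
wrist_force: [0.1, 0.1, -2.2]
finger_gap: 0.635
finger_force: 40.0
```

Run:
```python
from h import *
o=arm.get_obs();print(o["clock"],o["ee_pos"])
g=spot(7.8,60);move((g[0],g[1],.056),162.1)
s=snap("wrist","w3");cv2.imwrite("pics/w3b.png",cv2.resize(cv2.imread("pics/w3.png"),(800,600),interpolation=cv2.INTER_CUBIC))
```

```text
5.7 [0.58398415 0.09147002 0.14058099]
[-0.01  0.04 -0.48] [0.0023 0.0022 0.0846]
```

View pics/w3b.png

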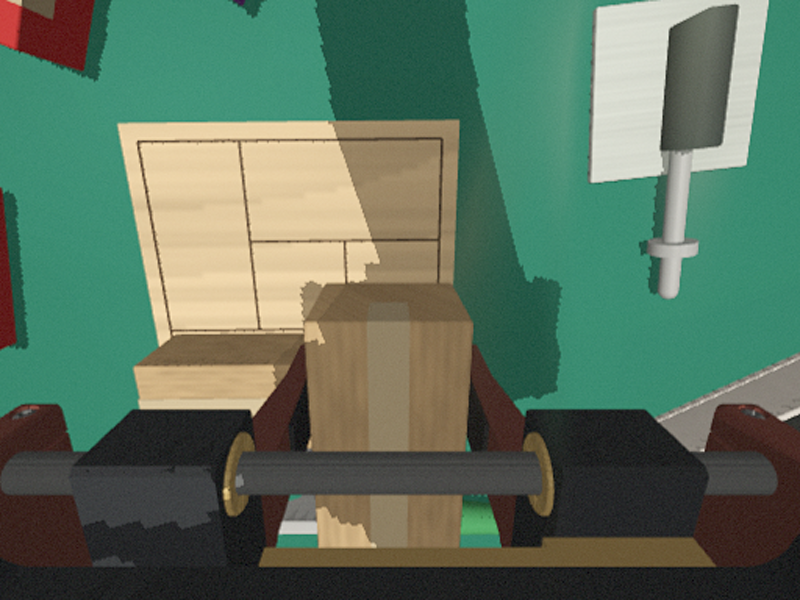

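The picture shows the held carton with its end top edge at (305,322)-(472,320), square to the slab. The slab's far corners are at (118,124) and (460,121), and spot1 is below.

```bash
cat >> h.py <<'E'
def inslab(P):
    d=(np.atleast_2d(P)[:,:2]-SC)*1000;a=np.radians(SA);return np.c_[d[:,0]*np.cos(a)+d[:,1]*np.sin(a),-d[:,0]*np.sin(a)+d[:,1]*np.cos(a)].round(1)
E
python3 - <<'E'
from h import *
s=load("w3")
print("carton end",inslab(ray(s,c([(305,322),(472,320)]),.162)).tolist(),inslab(ray(s,c([(325,285),(455,284)]),.112)).tolist())
print("TCP",inslab(arm.get_obs()["ee_pos"]))
print("slab corners",inslab(ray(s,c([(118,123),(460,121)]),.026)).tolist())
print("pencil (-90,-90),(-90,90),(-30,-90)?,(-30,30)",inslab(ray(s,c([(138,142),(442,139),(249,241),(345,241)]),.026)).tolist())
print("laid end top",inslab(ray(s,c([(135,366),(303,364)]),.076)).tolist())
k=ray(s,c([(590,182),(747,165)]),.006);print("keeper",k.round(4).tolist(),"tip",ray(s,c([(670,298)]),.016).round(4))
E
```

```text
carton end [[-25.7, 30.5], [-25.9, 84.6]] [[-24.2, 29.7], [-24.2, 86.8]]
TCP [[10.  57.9]]
slab corners [[-99.5, -99.8], [-99.0, 100.0]]
pencil (-90,-90),(-90,90),(-30,-90)?,(-30,30) [[-89.0, -90.0], [-89.2, 89.8], [-29.7, -30.7], [-29.2, 30.1]]
laid end top [[32.2, -85.6], [31.8, 9.1]]
keeper [[0.5548, 0.2397, 0.006], [0.5763, 0.338, 0.006]] tip [[0.6466 0.2738 0.016 ]]
```

{"api": "step_arm", "payload": {
  "series": [0,0,-0.5,0.0023,0.0022,0.04,-1,0,0,-0.5,0.0023,0.0022,0.07,-1,0,0,-0.5,0.0023,0.0022,0.08,-1,0,0,-0.5,0.0023,0.0022,0.085,-1,0,0,-0.5,0.0023,0.0022,0.085,-1,0,0,-0.5,0.0023,0.0022,0.085,-1]
}}

```text
clock: 6.35
ee_pos: [0.5833, 0.0955, 0.0565]
tcp_rot: [0.484, 3.102, 0.001]
wrist_force: [0.4, -0.2, -1.9]
finger_gap: 0.633
finger_force: 40.0
```

Run:
```python
from h import *
o=arm.get_obs();print(o["clock"],inslab(o["ee_pos"]))
g=spot(7.8,60);move((g[0],g[1],.0546),162.1)
```

```text
6.35 [[ 8.2 61.4]]
[0.07 0.11 0.16] [ 0.0004 -0.0014  0.0019]
```

{"api": "step_arm", "payload": {
  "series": [0,0,0,0.0004,-0.0014,0.0015,-1,0,0,0,0.0004,-0.0014,0.002,-1,0,0,0,0.0004,-0.0014,0.002,-1,0,0,0,0.0004,-0.0014,0.002,0.6,0,0,0,0.0004,-0.0014,0.002,0.6,0,0,0,0.0004,-0.0014,0.002,0.6,0,0,0,0.0004,-0.0014,-0.03,0.6,0,0,0,0.0004,-0.0014,-0.08,0.6,0,0,0,0.0004,-0.0014,-0.12,0.8]
}}

```text
clock: 7.25
ee_pos: [0.5815, 0.0942, 0.1771]
tcp_rot: [0.484, 3.104, -0.0]
wrist_force: [0.7, 0.6, -0.9]
finger_gap: 0.859
finger_force: 0.0
```

Run:
```python
from h import *
a=np.radians(101.1);g=np.array([.4218,-.3639])-.025*np.array([np.cos(a),np.sin(a)]);print(g)
move((*g,.2),101.1)
move((*g,.077),101.1,((*g,.2),101.1))
```

```text
[ 0.42661305 -0.38843232]
[-0.000e+00  2.000e-02  6.118e+01] [ 0.0006 -0.5069 -0.0228]
[0. 0. 0.] [0.    0.    0.123]
```

{"api": "step_arm", "payload": {
  "series": [0,0,6,0,-0.05,-0.022,1,0,0,12,0,-0.1,-0.022,1,0,0,18,0,-0.15,-0.022,1,0,0,24,0,-0.2,-0.022,1,0,0,30,0,-0.25,-0.022,1,0,0,36,0,-0.3,-0.022,1,0,0,42,0,-0.35,-0.022,1,0,0,48,0,-0.4,-0.022,1,0,0,54,0,-0.45,-0.022,1,0,0,61,0,-0.5,-0.022,1]
}}

```text
clock: 8.25
ee_pos: [0.4299, -0.3795, 0.1974]
tcp_rot: [1.997, 2.425, 0.001]
wrist_force: [1.3, 0.5, 0.6]
finger_gap: 1.002
finger_force: 0.0
```

Run:
```python
from h import *
print(arm.get_obs()["q"]);move((.4266,-.3884,.13),101.1);move((.4266,-.3884,.077),101.1)
```

```text
[ 0.10993076  0.42217603  0.70875718  1.80643286 -0.31720014  1.02880693
  1.13435151]
[ 0.04  0.01 -0.04] [-0.008  -0.005   0.0674]
[ 0.04  0.01 -0.04] [-0.008  -0.005   0.1204]
```

{"api": "step_arm", "payload": {
  "series": [0,0,0,-0.007,-0.004,0.04,1,0,0,0,-0.007,-0.004,0.07,1,0,0,0,-0.007,-0.004,0.1,1,0,0,0,-0.007,-0.004,0.12,1,0,0,0,-0.007,-0.004,0.12,1,0,0,0,-0.007,-0.004,0.12,-1,0,0,0,-0.007,-0.004,0.12,-1,0,0,0,-0.007,-0.004,0.12,-1,0,0,0,-0.007,-0.004,0.12,-1,0,0,0,-0.007,-0.004,0.12,-1]
}}

```text
clock: 9.25
ee_pos: [0.4283, -0.3859, 0.078]
tcp_rot: [1.991, 2.428, 0.0]
wrist_force: [-0.8, 0.1, 5.2]
finger_gap: 0.637
finger_force: 40.0
```

Run:
```python
from h import *
o=arm.get_obs();a=np.radians(101.1);u=np.array([np.cos(a),np.sin(a)])
off=(np.array([.4218,-.3639])-o["ee_pos"][:2])@u;print("off",off,np.cross(u,np.array([.4218,-.3639])-o["ee_pos"][:2]),o["finger_gap"],o["finger_force"])
g=spot(-60,30-off*1000);print(g, 30-off*1000);move((*g,.2),72.1)
```

```text
off 0.0227991637078461 0.002157108472161876 0.6369883213126719 39.99432027339935
[0.50181756 0.06489367] 7.200836292153902
[ 0.06  0.03 29.19] [ 0.4275  0.1605 -0.1222]<stdin>:3: DeprecationWarning: Arrays of 2-dimensional vectors are deprecated. Use arrays of 3-dimensional vectors instead. (deprecated in NumPy 2.0)
```

{"api": "step_arm", "payload": {
  "series": [0,0,0,0,0,-0.05,-1,0,0,0,0,0,-0.1,-1,0,0,4,0.03,0.01,-0.122,-1,0,0,8,0.075,0.028,-0.122,-1,0,0,12,0.12,0.045,-0.122,-1,0,0,16,0.165,0.062,-0.122,-1,0,0,20,0.21,0.079,-0.122,-1,0,0,24,0.255,0.096,-0.122,-1,0,0,28,0.3,0.113,-0.122,-1,0,0,29.2,0.345,0.13,-0.122,-1]
}}

```text
clock: 10.25
ee_pos: [0.4877, -0.0196, 0.1993]
tcp_rot: [-2.542, -1.845, -0.001]
wrist_force: [1.1, -0.3, -2.3]
finger_gap: 0.636
finger_force: 40.0
```

Run:
```python
from h import *
g=spot(-60,7.2);move((*g,.14),72.1)
```

```text
[-0.   -0.04 -0.15] [ 0.0847 -0.0128  0.0594]
```

{"api": "step_arm", "payload": {
  "series": [0,0,0,0.045,-0.007,0.03,-1,0,0,0,0.083,-0.0128,0.0594,-1,0,0,0,0.083,-0.0128,0.0594,-1,0,0,0,0.083,-0.0128,0.0594,-1,0,0,0,0.083,-0.0128,0.0594,-1,0,0,0,0.083,-0.0128,0.0594,-1]
}}

```text
clock: 10.85
ee_pos: [0.5017, 0.0596, 0.1407]
tcp_rot: [2.542, 1.845, 0.002]
wrist_force: [-0.7, -0.1, -1.9]
finger_gap: 0.635
finger_force: 40.0
```

Run:
```python
from h import *
o=arm.get_obs();print(inslab(o["ee_pos"]))
g=spot(-60,7.2);move((*g,.056),72.1)
s=snap("wrist","w4");cv2.imwrite("pics/w4b.png",cv2.resize(cv2.imread("pics/w4.png"),(800,600),interpolation=cv2.INTER_CUBIC))
```

```text
[[-58.5   2.2]]
[ 0.07 -0.04 -0.15] [ 0.005  -0.0017  0.0847]
```

View pics/w4b.png

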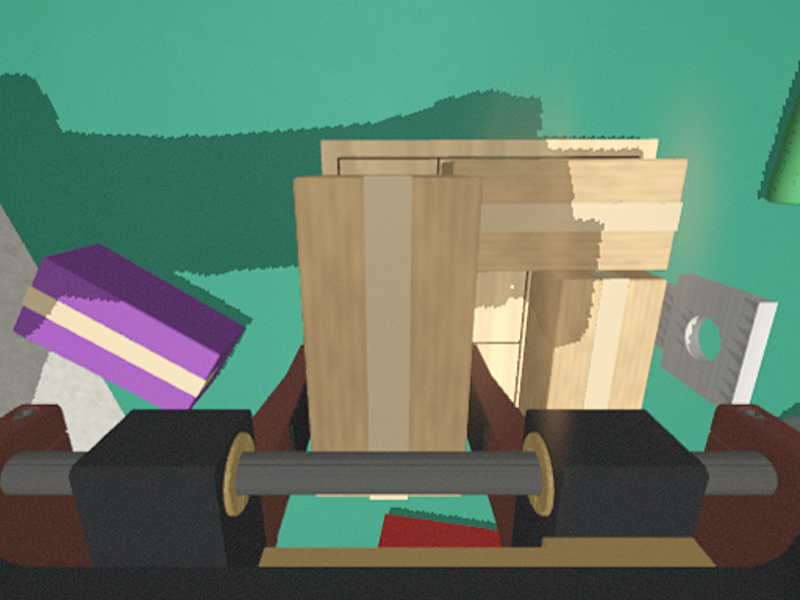

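The picture shows:
- Carton_c lies at spot1, with top corners (687,160) and (667,270). It is beside the laid carton, whose end edge is at (552,276)-(665,280).
- The held carton_b is square above spot2, with its far top edge at (294,178)-(481,178).

Run:
```python
from h import *
s=load("w4")
print("held",inslab(ray(s,c([(294,178),(481,178)]),.163)).tolist())
print("c top (expect 87.5,88/32)",inslab(ray(s,c([(687,160),(667,270)]),.076)).tolist())
print("laid end",inslab(ray(s,c([(563,277),(665,280)]),.076)).tolist())
print("slab corners",inslab(ray(s,c([(321,140),(658,139)]),.026)).tolist())
```

```text
held [[-87.0, 80.6], [-32.7, 80.5]]
c top (expect 87.5,88/32) [[85.5, 86.8], [86.5, 32.0]]
laid end [[32.4, 28.4], [86.5, 26.6]]
slab corners [[-99.2, 99.5], [100.1, 99.5]]
```

{"api": "step_arm", "payload": {
  "series": [0,0,0,0.0058,-0.0025,0.02,-1,0,0,0,0.0058,-0.0025,0.05,-1,0,0,0,0.0058,-0.0025,0.07,-1,0,0,0,0.0058,-0.0025,0.08,-1,0,0,0,0.0058,-0.0025,0.08,-1,0,0,0,0.0058,-0.0025,0.08,-1]
}}

```text
clock: 11.5
ee_pos: [0.5014, 0.067, 0.0607]
tcp_rot: [2.541, 1.847, 0.002]
wrist_force: [-0.6, -0.9, -1.7]
finger_gap: 0.637
finger_force: 40.0
```

Run:
```python
from h import *
o=arm.get_obs();print(inslab(o["ee_pos"]));g=spot(-61,8);move((*g,.0542),72.1)
```

```text
[[-61.    9.1]]
[ 0.06 -0.03 -0.07] [-0.0011 -0.      0.0065]
```

{"api": "step_arm", "payload": {
  "series": [0,0,0,-0.0006,0,0.004,-1,0,0,0,-0.0006,0,0.0065,-1,0,0,0,-0.0006,0,0.0065,-1,0,0,0,-0.0006,0,0.0065,0.6,0,0,0,-0.0006,0,0.0065,0.6,0,0,0,-0.0006,0,0.0065,0.6,0,0,0,-0.0006,0,-0.03,0.6,0,0,0,-0.0006,0,-0.08,0.6,0,0,0,-0.0006,0,-0.12,0.8]
}}

```text
clock: 12.4
ee_pos: [0.5006, 0.0664, 0.1817]
tcp_rot: [2.54, 1.847, -0.0]
wrist_force: [-0.0, 1.3, -0.2]
finger_gap: 0.851
finger_force: 0.0
```

Run:
```python
from h import *
move((.44,-.42,.22),98)
```

```text
[ 1.000e-02  3.000e-02 -2.596e+01] [-0.4814  0.0923 -0.0381]
```

{"api": "step_arm", "payload": {
  "series": [0,0,-3,-0.049,0.009,-0.038,1,0,0,-6,-0.098,0.018,-0.038,1,0,0,-9,-0.147,0.028,-0.038,1,0,0,-12,-0.196,0.037,-0.038,1,0,0,-15,-0.245,0.046,-0.038,1,0,0,-18,-0.294,0.056,-0.038,1,0,0,-21,-0.343,0.065,-0.038,1,0,0,-24,-0.392,0.075,-0.038,1,0,0,-26,-0.44,0.084,-0.038,1,0,0,-26,-0.48,0.092,-0.038,1]
}}

```text
clock: 13.4
ee_pos: [0.44, -0.4201, 0.2177]
tcp_rot: [2.057, 2.374, 0.001]
wrist_force: [0.8, 1.4, 0.0]
finger_gap: 1.001
finger_force: 0.0
```

{"api": "step_arm", "payload": {
  "series": [0,0,0,0,0,0,1,0,0,0,0,0,0,1]
}}

```text
clock: 13.6
ee_pos: [0.4393, -0.4195, 0.2173]
tcp_rot: [-2.063, -2.369, 0.001]
wrist_force: [-0.1, 0.7, -0.3]
finger_gap: 1.004
finger_force: 0.0
```

Run:
```python
from h import *
o=arm.get_obs();print(o["ee_pos"]);s=snap("wrist","w5")
cv2.imwrite("pics/w5b.png",cv2.resize(cv2.imread("pics/w5.png"),(800,600),interpolation=cv2.INTER_CUBIC))
```

```text
[ 0.43934103 -0.41945127  0.21732541]
```

View pics/w5b.png

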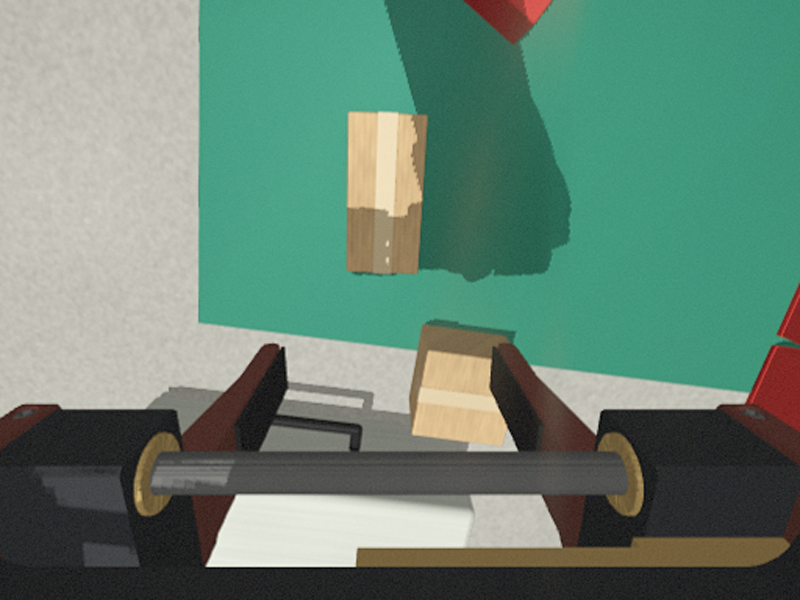

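The picture shows carton_a alone on the bench, with top corners (348,112), (427,116), (418,274) and (347,272). The square box is at (460,395).

Run:
```python
from h import *
s=load("w5");P,a=box(s,[(348,112),(427,116),(418,274),(347,272)],.05,0);box(s,[(348,112),(427,116),(418,274),(347,272)],.05,1)
a=a%180;u=np.array([np.cos(np.radians(a)),np.sin(np.radians(a))]);g=P-.025*u;print(P,a,g)
move((*g,.08),a);move((*g,.028),a)
```

```text
ctr [ 0.4269 -0.3596] L 0.1142 W 0.0553 ang -84.09 5.75
ctr [ 0.4274 -0.3584] L 0.1127 W 0.0535 ang -83.35 7.87
[ 0.42689936 -0.35958756] 95.91260937488462 [ 0.42947465 -0.38445457]
[-0.03 -0.06  2.14] [ 0.0344 -0.006   0.1373]
[-0.03 -0.06  2.14] [ 0.0343 -0.006   0.1893]
```

{"api": "step_arm", "payload": {
  "series": [0,0,2.1,0.02,-0.004,0.05,1,0,0,2.1,0.0343,-0.006,0.1,1,0,0,2.1,0.0343,-0.006,0.137,1,0,0,2.1,0.0343,-0.006,0.17,1,0,0,2.1,0.0343,-0.006,0.189,1,0,0,2.1,0.0343,-0.006,0.189,1,0,0,2.1,0.0343,-0.006,0.189,-1,0,0,2.1,0.0343,-0.006,0.189,-1,0,0,2.1,0.0343,-0.006,0.189,-1,0,0,2.1,0.0343,-0.006,0.189,-1]
}}

```text
clock: 14.65
ee_pos: [0.4304, -0.3852, 0.0298]
tcp_rot: [2.101, 2.333, 0.001]
wrist_force: [-0.1, -0.4, 0.1]
finger_gap: 0.672
finger_force: 0.0
```

Run:
```python
from h import *
o=arm.get_obs();a=np.radians(95.9);u=np.array([np.cos(a),np.sin(a)])
off=(np.array([.427,-.359])-o["ee_pos"][:2])@u*1000;print("off",off,o["finger_gap"],o["finger_force"])
# carton centre is +off along tool x; tool x = slab -x (162.1): centre x = tcp - off
g=spot(-30+off,-60);print(-30+off,g);move((*g,.2),162.1)
```

```text
off 26.448079600250303 0.6720577067999058 0.0
-3.5519203997496973 [ 0.53487862 -0.01640396]
[ 5.00e-02  1.00e-01 -6.61e+01] [ 0.3557  0.1428 -0.1703]
```

{"api": "step_arm", "payload": {
  "series": [0,0,0,0,0,0,-1,0,0,0,0,0,0,-1,0,0,0,0,0,0,-1,0,0,0,0,0,-0.05,-1,0,0,0,0,0,-0.1,-1,0,0,-7,0.03,0.012,-0.14,-1,0,0,-15,0.075,0.03,-0.17,-1,0,0,-23,0.12,0.048,-0.17,-1,0,0,-31,0.165,0.066,-0.17,-1,0,0,-39,0.21,0.084,-0.17,-1]
}}

```text
clock: 15.65
ee_pos: [0.4906, -0.168, 0.1992]
tcp_rot: [1.194, 2.905, 0.001]
wrist_force: [2.3, 0.0, -4.1]
finger_gap: 0.636
finger_force: 39.9
```

Run:
```python
from h import *
print(arm.get_obs()["finger_force"]);g=spot(-3.6,-60);move((*g,.14),162.1)
```

```text
39.937904477119446
[  0.04   0.03 -26.8 ] [0.0753 0.1388 0.0592]
```

{"api": "step_arm", "payload": {
  "series": [0,0,-8,0.022,0.042,0,-1,0,0,-16,0.044,0.082,0.01,-1,0,0,-24,0.065,0.12,0.03,-1,0,0,-26.8,0.075,0.138,0.059,-1,0,0,-26.8,0.075,0.138,0.059,-1,0,0,-26.8,0.075,0.138,0.059,-1,0,0,-26.8,0.075,0.138,0.059,-1]
}}

```text
clock: 16.35
ee_pos: [0.5353, -0.021, 0.1405]
tcp_rot: [0.501, 3.1, -0.001]
wrist_force: [0.3, -0.6, -2.6]
finger_gap: 0.634
finger_force: 39.9
```

Run:
```python
from h import *
o=arm.get_obs();print(inslab(o["ee_pos"]),o["ee_pos"]);g=spot(-3.6,-60);move((*g,.06),162.1)
s=snap("wrist","w6");cv2.imwrite("pics/w6b.png",cv2.resize(cv2.imread("pics/w6.png"),(800,600),interpolation=cv2.INTER_CUBIC))
```

```text
[[ -1.7 -64.3]] [ 0.5353239  -0.02103903  0.14049239]
[-0.03  0.05 -0.47] [0.002  0.0043 0.0805]
```

View pics/w6b.png

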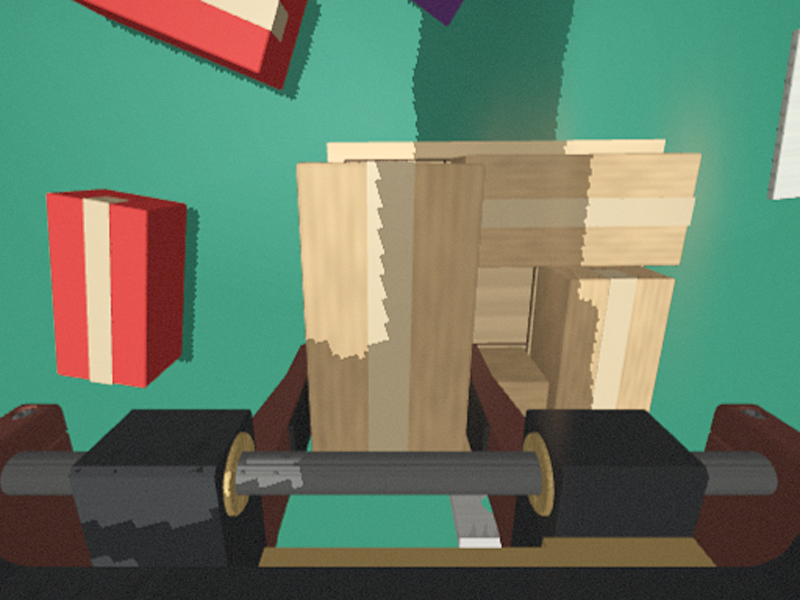

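The picture shows carton_b at spot2, with top corners (701,154) and (680,265). Carton_c is at spot1, with its end at (580,278)-(674,279). Held carton_a has its far top edge at (297,163)-(484,165).

Run:
```python
from h import *
s=load("w6")
print("held",inslab(ray(s,c([(297,163),(484,165)]),.161)).tolist())
print("b top (exp -88,87.5 / -32,87.5)",inslab(ray(s,c([(701,154),(680,265)]),.076)).tolist())
print("c end (exp -27.5; 32..88)",inslab(ray(s,c([(582,278),(674,279)]),.076)).tolist())
print("slab corners",inslab(ray(s,c([(327,142),(665,140)]),.026)).tolist())
```

```text
held [[-86.4, -90.7], [-85.4, -36.2]]
b top (exp -88,87.5 / -32,87.5) [[-90.1, 86.8], [-35.3, 87.6]]
c end (exp -27.5; 32..88) [[-28.7, 37.4], [-27.7, 86.0]]
slab corners [[-99.8, -100.3], [-99.3, 99.4]]
```

{"api": "step_arm", "payload": {
  "series": [0,0,-0.4,0.0018,0.0038,0.02,-1,0,0,-0.4,0.0018,0.0038,0.05,-1,0,0,-0.4,0.0018,0.0038,0.07,-1,0,0,-0.4,0.0018,0.0038,0.078,-1,0,0,-0.4,0.0018,0.0038,0.078,-1,0,0,-0.4,0.0018,0.0038,0.078,-1]
}}

```text
clock: 17.0
ee_pos: [0.5355, -0.0158, 0.0629]
tcp_rot: [0.488, 3.102, 0.0]
wrist_force: [0.4, 0.5, -2.4]
finger_gap: 0.639
finger_force: 39.9
```

Run:
```python
from h import *
o=arm.get_obs();print(inslab(o["ee_pos"]));g=spot(-3.5,-60.4);move((*g,.0554),162.1)
```

```text
[[ -3.2 -59.2]]
[0.03 0.09 0.03] [ 0.0003 -0.0012  0.0075]
```

{"api": "step_arm", "payload": {
  "series": [0,0,0,0.0003,-0.001,0.004,-1,0,0,0,0.0003,-0.001,0.0075,-1,0,0,0,0.0003,-0.001,0.0075,-1,0,0,0,0.0003,-0.001,0.0075,0.6,0,0,0,0.0003,-0.001,0.0075,0.6,0,0,0,0.0003,-0.001,0.0075,0.6,0,0,0,0.0003,-0.001,-0.03,0.6,0,0,0,0.0003,-0.001,-0.08,0.6,0,0,0,0.0003,-0.001,-0.12,0.6]
}}

```text
clock: 17.9
ee_pos: [0.5342, -0.0163, 0.1838]
tcp_rot: [0.487, 3.103, -0.0]
wrist_force: [1.2, 0.3, -0.7]
finger_gap: 0.8
finger_force: 0.0
```

Run:
```python
from h import *
g=spot(0,-130);move((*g,.28),72.1)
```

```text
[1.000e-02 3.000e-02 9.007e+01] [-0.0042 -0.0699 -0.0962]
```

{"api": "step_arm", "payload": {
  "series": [0,0,8.5,-0.004,-0.03,-0.05,0.6,0,0,17,-0.004,-0.07,-0.096,0.6,0,0,25.5,-0.004,-0.07,-0.096,0.6,0,0,34,-0.004,-0.07,-0.096,0.6,0,0,42.5,-0.004,-0.07,-0.096,0.6,0,0,51,-0.004,-0.07,-0.096,0.6,0,0,59.5,-0.004,-0.07,-0.096,0.6,0,0,68,-0.004,-0.07,-0.096,0.6,0,0,76.5,-0.004,-0.07,-0.096,0.6,0,0,90,-0.004,-0.07,-0.096,0.6]
}}

```text
clock: 18.9
ee_pos: [0.5164, -0.0838, 0.2778]
tcp_rot: [-2.463, -1.95, -0.0]
wrist_force: [-0.1, -0.6, -0.5]
finger_gap: 0.803
finger_force: 0.0
```

{"api": "step_arm", "payload": {
  "series": [0,0,5,0,0,0,0.6,0,0,5,0,0,0,0.6,0,0,5,0,0,0,0.6]
}}

```text
clock: 19.2
ee_pos: [0.5165, -0.0837, 0.2777]
tcp_rot: [-2.537, -1.853, -0.0]
wrist_force: [0.3, 0.8, -0.9]
finger_gap: 0.798
finger_force: 0.0
```

Run:
```python
from h import *
o=arm.get_obs();print(o["ee_pos"],o["tcp_rot"]);s=snap("wrist","w7")
cv2.imwrite("pics/w7b.png",cv2.resize(cv2.imread("pics/w7.png"),(800,600),interpolation=cv2.INTER_CUBIC))
```

```text
[ 0.51650191 -0.08372959  0.27774701] [-2.53721350e+00 -1.85252524e+00 -1.17782338e-05]
```

View pics/w7b.png

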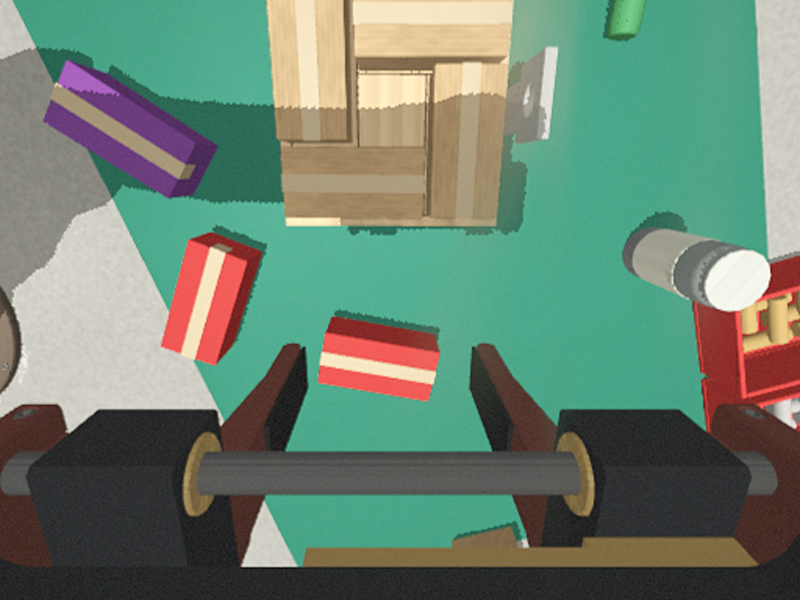

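The picture shows a complete pinwheel:
- Carton_b's near end at (275,139)-(348,139).
- Carton_a's top at (280,147), (424,146), (424,219) and (286,219).
- The laid carton's top at (434,63), (507,64) and (497,225).
- Carton_c's inner edge at (355,56)-(507,57).

Run:
```python
from h import *
s=load("w7");f=lambda *k:inslab(ray(s,c(k),.076)).tolist()
print("b near end",f((275,139),(348,139)));print("a",f((280,147),(424,146),(424,219),(286,219)))
print("laid",f((434,63),(507,64),(497,225)));print("c inner",f((355,56),(510,57)))
```

```text
b near end [[-91.2, -26.8], [-33.8, -26.6]]
a [[-87.7, -32.7], [26.2, -31.6], [27.8, -88.7], [-86.9, -89.1]]
laid [[32.0, 26.9], [86.8, 26.4], [88.9, -93.4]]
c inner [[-27.1, 31.4], [88.6, 31.1]]
```

Run:
```python
from h import *
move((.5173,.2993,.2),168.1)
```

```text
[ 0.000e+00 -1.000e-02 -9.585e+01] [ 0.3651 -0.116   0.0778]
```

{"api": "step_arm", "payload": {
  "series": [0,0,-8.5,0.038,-0.012,0,0.2,0,0,-17,0.076,-0.024,0,0.2,0,0,-25.5,0.114,-0.036,0,0.2,0,0,-34,0.152,-0.048,0,0.2,0,0,-42.5,0.19,-0.06,0.01,0.2,0,0,-51,0.228,-0.072,0.02,0.2,0,0,-59.5,0.266,-0.084,0.03,0.2,0,0,-68,0.304,-0.096,0.05,0.2,0,0,-76.5,0.34,-0.108,0.07,0.2,0,0,-85,0.365,-0.116,0.078,0.2]
}}

```text
clock: 20.25
ee_pos: [0.5168, 0.3019, 0.1976]
tcp_rot: [-0.607, -3.08, 0.002]
wrist_force: [-0.1, -0.5, 0.2]
finger_gap: 0.6
finger_force: 0.0
```

Run:
```python
from h import *
print(arm.get_obs()["q"]);move((.5173,.2993,.1),168.1)
```

```text
[-0.85275493  0.41123161  0.32735742  1.72468985 -0.15130692  1.03281621
  0.70899427]
[ -0.07  -0.13 -10.39] [-0.0017 -0.0021  0.0976]
```

{"api": "step_arm", "payload": {
  "series": [0,0,-8,-0.0017,-0.002,0.04,0.2,0,0,-10.4,-0.0017,-0.002,0.08,0.2,0,0,-10.4,-0.0017,-0.002,0.0976,0.2,0,0,-10.4,-0.0017,-0.002,0.0976,0.2,0,0,-10.4,-0.0017,-0.002,0.0976,0.2]
}}

```text
clock: 20.75
ee_pos: [0.5195, 0.2966, 0.1026]
tcp_rot: [0.341, 3.123, -0.0]
wrist_force: [1.0, -0.3, 0.2]
finger_gap: 0.603
finger_force: 0.0
```

Run:
```python
from h import *
s=snap("wrist","w8");move((.5173,.2993,.025),168.1)
# plate corners visible on camera side: predicted px (512x384)
a=np.radians(-11.9);X=np.array([np.cos(a),np.sin(a)]);Y=np.array([-X[1],X[0]]);C0=np.array([.5173,.2993])
P=[np.r_[C0-.05*X+t*Y,.006] for t in(-.05,.05)];k=proj(s,P);print(k)
g=cv2.cvtColor(s["image"],cv2.COLOR_RGB2GRAY)
q=cv2.cornerSubPix(g,k.astype(np.float32).reshape(-1,1,2),(6,6),(-1,-1),(3,30,.01)).reshape(-1,2);W=ray(s,q,.006)[:,:2];print(q,W,np.linalg.norm(W[1]-W[0]))
d=W[1]-W[0];an=np.arctan2(d[1],d[0])-np.pi/2;print("ang",np.degrees(an),"ctr",W.mean(0)+.05*np.array([np.cos(an),np.sin(an)]))
```

```text
[ 0.08  0.07 -0.59] [0.0032 0.0016 0.0784]
[[195.69894747 142.94722581]
 [305.50788913 141.85429208]]
[[196.34755 142.51476]
 [305.3985  142.09402]] [[0.4578151  0.26136815]
 [0.47887748 0.35840516]] 0.09929655522260353
ang -12.246384121434662 ctr [0.51720852 0.29928085]
```

{"api": "step_arm", "payload": {
  "series": [0,0,-0.3,0.003,0.0015,0.04,0.2,0,0,-0.3,0.003,0.0015,0.07,0.2,0,0,-0.3,0.003,0.0015,0.078,0.2,0,0,-0.3,0.003,0.0015,0.078,0.2,0,0,-0.3,0.003,0.0015,0.078,-1,0,0,-0.3,0.003,0.0015,0.078,-1,0,0,-0.3,0.003,0.0015,0.078,-1,0,0,-0.3,0.003,0.0015,0.078,-1,0,0,-0.3,0.003,0.0015,0.078,-1,0,0,-0.3,0.003,0.0015,0.078,-1],
  "newtons": 50
}}

```text
clock: 21.8
ee_pos: [0.5168, 0.2991, 0.0247]
tcp_rot: [0.333, 3.123, 0.001]
wrist_force: [-1.7, 0.8, 3.8]
finger_gap: 0.178
finger_force: 50.0
```

Run:
```python
from h import *
o=arm.get_obs();print(o["finger_gap"],o["finger_force"],R.from_rotvec(o["tcp_rot"]).as_matrix()[:2,0])
t=R.from_rotvec(o["tcp_rot"]).as_matrix()[:2,0];off=(np.array([.5172,.2993])-o["ee_pos"][:2])@t*1000;print("off along tool x",off)
# pre-insert: keeper origin at slab (-50,0); tool x=-slab x -> tcp x = -50+off
g=spot(-50+off,0);print(g);move((*g,.18),162.1);print(inslab(o["ee_pos"]))
```

```text
0.17782561513287118 50.000349283218384 [-0.9774682   0.21108205]
off along tool x -0.3459158375484691
[0.50879111 0.05507415]
[0.05 0.03 5.71] [-0.0438 -0.2401 -0.1555]
[[-117.7  234.7]]
```

{"api": "step_arm", "payload": {
  "series": [0,0,0,0,0,-0.05,-1,0,0,0,0,0,-0.1,-1,0,0,0,0,0,-0.155,-1,0,0,2,-0.01,-0.045,-0.155,-1,0,0,4,-0.018,-0.09,-0.155,-1,0,0,5.7,-0.026,-0.135,-0.155,-1,0,0,5.7,-0.034,-0.18,-0.155,-1,0,0,5.7,-0.042,-0.22,-0.155,-1,0,0,5.7,-0.044,-0.24,-0.155,-1,0,0,5.7,-0.044,-0.24,-0.155,-1]
}}

```text
clock: 22.8
ee_pos: [0.5077, 0.0506, 0.1788]
tcp_rot: [-0.498, -3.101, 0.003]
wrist_force: [1.2, 0.8, -3.9]
finger_gap: 0.18
finger_force: 50.0
```

Run:
```python
from h import *
o=arm.get_obs();print(inslab(o["ee_pos"]),o["finger_force"]);g=spot(-50,0);move((*g,.12),162.1);move((*g,.104),162.1)
```

```text
[[-50.   -4.5]] 49.99780833721161
[-0.11 -0.06 -0.34] [-0.      0.0046  0.0588]
[-0.11 -0.06 -0.34] [-0.      0.0047  0.0748]
```

{"api": "step_arm", "payload": {
  "series": [0,0,0,0,0.004,0.03,-1,0,0,0,0,0.004,0.055,-1,0,0,0,0,0.004,0.072,-1,0,0,0,0,0.004,0.072,-1,0,0,0,0,0.004,0.072,-1,0,0,0,0,0.004,0.072,-1]
}}

```text
clock: 23.4
ee_pos: [0.5106, 0.0591, 0.108]
tcp_rot: [0.488, 3.102, 0.001]
wrist_force: [0.4, 0.4, -3.3]
finger_gap: 0.182
finger_force: 50.0
```

Run:
```python
from h import *
o=arm.get_obs();print(inslab(o["ee_pos"]));g=spot(-50,0);move((*g,.104),162.1);move((*spot(0,0),.104),162.1)
```

```text
[[-49.8   4.4]]
[0.04 0.06 0.02] [ 0.0002 -0.0044  0.004 ]
[0.04 0.06 0.02] [-0.0498 -0.0044  0.0041]
```

{"api": "step_arm", "payload": {
  "series": [0,0,0,0,-0.0044,0.003,-1,0,0,0,0,-0.0044,0.004,-1,0,0,0,0,-0.0044,0.004,-1,0,0,0,0,-0.0044,0.004,-1]
}}

```text
clock: 23.8
ee_pos: [0.5088, 0.0545, 0.1034]
tcp_rot: [0.489, 3.103, 0.0]
wrist_force: [0.6, -0.6, -3.9]
finger_gap: 0.18
finger_force: 50.0
```

Run:
```python
from h import *
o=arm.get_obs();print(inslab(o["ee_pos"]),o["ee_pos"]);move((*spot(0,0),.1035),162.1);move((*spot(0,0),.1005),162.1)
# rod tip predicted in slab
Rm=R.from_rotvec(o["tcp_rot"]).as_matrix();T=o["ee_pos"]+Rm@np.array([-.1324,0,.0087]);print("tip",inslab(T),T[2])
s=snap("scene","sc2");k=proj(s,T)[0];print(k,proj(s,np.r_[spot(104,0),.092]))
x,y=k.astype(int);im=s["image"][y-50:y+46,x-64:x+64,::-1];cv2.imwrite("pics/sc2c.png",cv2.resize(im,None,fx=6,fy=6,interpolation=cv2.INTER_CUBIC))
```

```text
[[-50.2  -0.6]] [0.50877288 0.05448586 0.1033913 ]
[ 0.02  0.01 -0.01] [-0.0502  0.0006 -0.0001]
[ 0.02  0.01 -0.01] [-0.0502  0.0006  0.0029]
tip [[82.2 -0.6]] 0.09472577297866053
[280.31367323 201.94054768] [[277.71353322 208.42880152]]
```

{"api": "step_arm", "payload": {
  "series": [0,0,0,-0.008,0.0006,0,-1,0,0,0,-0.016,0.0006,0,-1,0,0,0,-0.024,0.0006,0,-1,0,0,0,-0.032,0.0006,0,-1,0,0,0,-0.04,0.0006,0,-1,0,0,0,-0.044,0.0006,0,-1,0,0,0,-0.044,0.0006,0,-1]
}}

```text
clock: 24.55
ee_pos: [0.5513, 0.0411, 0.1031]
tcp_rot: [0.49, 3.103, -0.0]
wrist_force: [-0.2, -0.4, -4.2]
finger_gap: 0.182
finger_force: 50.0
```

Run:
```python
from h import *
o=arm.get_obs();print(inslab(o["ee_pos"]));move((*spot(0,0),.1035),162.1)
s=snap("scene","sc3");x,y=proj(s,np.r_[spot(50,0),.092])[0].astype(int);cv2.imwrite("pics/sc3c.png",cv2.resize(s["image"][y-48:y+48,x-64:x+64,::-1],None,fx=6,fy=6,interpolation=cv2.INTER_CUBIC))
```

```text
[[-5.6 -0.2]]
[-0.01  0.01 -0.03] [-0.0056  0.0002 -0.0004]
```

View pics/sc3c.png

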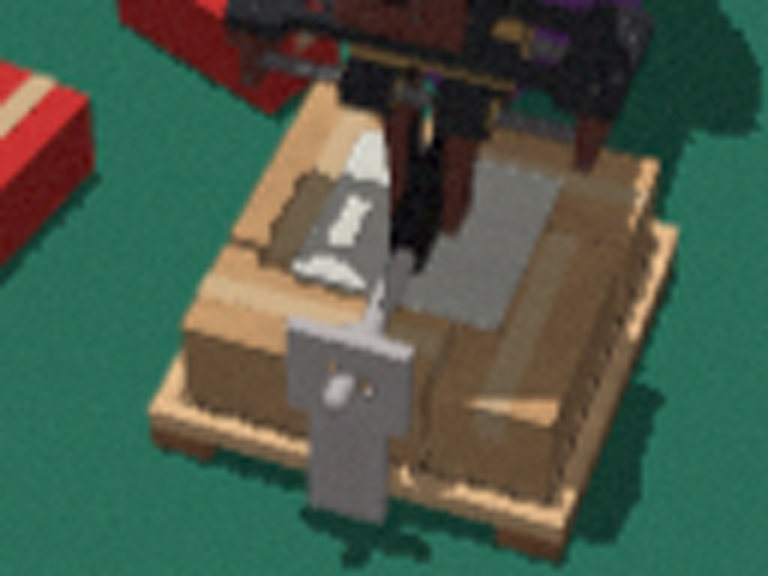

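The picture shows the rod's tip poking through the eye's hole at (340,388). The plate is above the cartons, with its collar a few mm short of the eye.

{"api": "step_arm", "payload": {
  "series": [0,0,0,-0.002,0,0,-1,0,0,0,-0.004,0,0,-1,0,0,0,-0.0055,0,0,-1,0,0,0,-0.0055,0,0,-1,0,0,0,-0.0055,0,0,-1]
}}

```text
clock: 25.1
ee_pos: [0.5559, 0.0398, 0.1032]
tcp_rot: [-0.489, -3.103, -0.0]
wrist_force: [-0.7, -0.2, -2.7]
finger_gap: 0.177
finger_force: 50.0
```

{"api": "step_arm", "payload": {
  "series": [0,0,0,-0.0008,0,0,-1,0,0,0,-0.0008,0,0,-1]
}}

```text
clock: 25.3
ee_pos: [0.5567, 0.0396, 0.1032]
tcp_rot: [-0.489, -3.103, -0.0]
wrist_force: [0.4, -0.2, -4.1]
finger_gap: 0.178
finger_force: 50.0
```

{"api": "step_arm", "payload": {
  "series": [0,0,0,-0.0008,0,0,-1,0,0,0,-0.0008,0,0,-1]
}}

```text
clock: 25.5
ee_pos: [0.5568, 0.0396, 0.103]
tcp_rot: [-0.488, -3.102, -0.0]
wrist_force: [-4.0, 0.6, -2.0]
finger_gap: 0.181
finger_force: 50.0
```

{"api": "step_arm", "payload": {
  "series": [0,0,0,0.0006,0,0,-1,0,0,0,0.0006,0,0.0015,-1,0,0,0,0.0006,0,0.0025,-1,0,0,0,0.0006,0,0.0025,-1,0,0,0,0.0006,0,0.0025,-1]
}}

```text
clock: 26.0
ee_pos: [0.5568, 0.0396, 0.1007]
tcp_rot: [-0.489, -3.103, -0.0]
wrist_force: [-4.4, 1.3, -0.3]
finger_gap: 0.179
finger_force: 50.0
```

{"api": "step_arm", "payload": {
  "series": [0,0,0,0,0,0,-0.3,0,0,0,0,0,0,-0.3,0,0,0,0,0,0,-0.3,0,0,0,0,0,-0.02,-0.3,0,0,0,0,0,-0.06,-0.3,0,0,0,0,0,-0.1,-0.3,0,0,0,0.05,0,-0.14,-0.3,0,0,0,0.05,0,-0.14,-0.3,0,0,0,0.05,0,-0.14,-0.3]
}}

```text
clock: 26.9
ee_pos: [0.5093, 0.0557, 0.2423]
tcp_rot: [0.486, 3.101, 0.004]
wrist_force: [0.6, 0.2, -0.6]
finger_gap: 0.351
finger_force: 0.0
```

Run:
```python
from h import *
s=snap("wrist","w9")
# numeric check: visible plate rear corners (keeper -50,±50), top z .082
P=[np.r_[spot(-50,t),.082] for t in(-50,50)];k=proj(s,P)
g=cv2.cvtColor(s["image"],cv2.COLOR_RGB2GRAY)
q=cv2.cornerSubPix(g,k.astype(np.float32).reshape(-1,1,2),(6,6),(-1,-1),(3,30,.01)).reshape(-1,2);print(k,q,inslab(ray(s,q,.082)).tolist())
s=snap("scene","sc4");a=np.c_[s["image"][150:290,230:370,::-1]];cv2.imwrite("pics/sc4c.png",cv2.resize(a,None,fx=4,fy=4))
```

```text
[[205.94200602 179.85112936]
 [289.46183721 179.90878871]] [[206.39076 177.46065]
 [288.4981  178.7366 ]] [[-53.0, -49.3], [-51.5, 48.8]]
```

```bash
python3 -c "
from workcell import arm
print(arm.hand_in())"
```

```text
the job is handed in; nothing more can be done
None
```

I handed the job in at about 27 s: the three cartons finish the pinwheel (carton_b about 2 mm outward of its place), and the plate is on top with its rod through the eye and its collar touching it. A last rough camera check put the plate within 2 to 3 mm of centre.

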